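# Seat two cartridges, find the cap's thread hand, hold the cap

### The job

The two adhesive cartridges in the bench stand still stand proud of their cups: press each one down until it is fully home, so that its key keeps it from turning. Then unscrew the cap of the cartridge beside the nozzle rack, which may have a right-hand or a left-hand thread: try it one way and then the other to find which loosens it, and lift the cap off without pulling the cartridge up again. Finish still holding the cap upright in the gripper, at least 6 cm above where it sat, with the other cartridge's cap left on and nothing else on the bench disturbed.

Things in the scene. Friction and masses are not known exactly. Their poses are not given: they have to be found in the camera images.
- stand: Fixed steel base plate, 94 x 232 mm, with a row of two upright dark steel cups 110 mm apart (62 mm wide, rims 80 mm above the bench) and, beyond one of them, a low black rack of three clear tapered nozzles (tops at 112 mm, 60 mm from that cup's axis). Origin on the bench midway between the cup axes; y axis along the row towards the rack, z up.
- rack_cup (a point): Centre of the rim of the cup beside the nozzle rack, 80 mm above the bench (0, +55, 80 mm in the stand's frame). The cartridge whose cap must come off stands in this cup, on its axis.
- far_cup (a point): Centre of the rim of the cup away from the nozzle rack, 80 mm above the bench (0, -55, 80 mm in the stand's frame).
- cart_1 (a joint): How far one of the two cartridges is pressed down, m: 0 proud (as at the start), 0.006 fully home, its moulded ring flat on the cup's rim. Both are alike: white cylinders 50 mm wide that slide straight up and down and never turn. Pressing one home takes 10 to 12 N; friction keeps it at any height; a pull of over 10 N on a cap still threaded on draws it up.
- cart_2 (a joint): The same for the other cartridge. One of the two has a right-hand, the other a left-hand thread; which of them stands in which cup varies, and nothing on the outside shows it.
- cap: Black fluted screw cap (42 mm wide, 34 mm high, about 30 g) of the cartridge beside the nozzle rack. Flat top, with a thin rib from its centre along the cap's x axis. Origin at the centre of its lower rim, z up: 174 mm above the bench at the start, 168 mm once the cartridge is home. Coarse thread: wrong way, a firm stop after about 10 degrees; right way, it turns easily (see other_cap).
- other_cap: Cap of the same make on the cartridge in the other cup; it stays on, but may be pressed on. Origin as for cap. Thread of both caps: right-hand loosens counter-clockwise seen from above, left-hand clockwise; 65 to 100 degrees from the start the cap is free and lifts straight off its neck (26 mm tall), and past 110 it meets a second stop. It need not rise while being turned.
- board: Bystander: green circuit board, 100 x 75 mm, lying beside the stand.
- solder: Bystander: spool of solder, 54 mm wide, 46 mm high, standing beside the stand.
- driver: Bystander: screwdriver, 170 mm long, lying beside the stand.
- cutter: Bystander: side cutters, 120 mm long, lying on the bench.
- flux: Bystander: bottle, 52 mm wide, 125 mm high, standing to the left of the stand.
- tape: Bystander: roll of tape, 90 mm wide, 18 mm high, lying flat.
- parts_bin: Bystander: yellow parts bin, 110 x 160 x 65 mm.
Things that resemble listed ones, but are neither listed nor needed, are in the scene too. What is shaped like the cap but green or orange is not meant.

How it is judged:
On the way, in this order (a step that is already met when the one before it is completed fails the run):
1. both cartridges are pressed fully home (value of joint each of cart_1, cart_2 above 0.0048 m), for 0.2 s.
2. the cap is unscrewed and lifted off its neck while both cartridges stay home (z of cap in the frame of stand above 0.2 m and value of joint each of cart_1, cart_2 above 0.0045 m), for 0.2 s.
At the end, for the whole second after the job is handed in: The gripped cap hangs still, within 20 degrees of upright, its lower rim at least 55 mm above its seat (223 mm above the bench); both cartridges are home to within 1.5 mm; the other cap still sits on its cartridge (within 6 mm of the cup's axis, risen at most 5 mm, upright) (z of cap in the frame of stand above 0.223 m and contact force between the fingers and cap above 1 N and contact force between cap and stand below 0.1 N and angle between cap's own z axis and vertical below 0.35 rad and linear speed of cap below 0.04 m/s and value of joint each of cart_1, cart_2 above 0.0045 m and horizontal distance between other_cap and far_cup below 0.006 m and z of other_cap in the frame of stand below 0.173 m and angle between other_cap's own z axis and vertical below 0.1 rad); the arm keeps its last pose, push and grip.
It fails at once if the cap is dropped (height (world z) of cap below 0.14 m).
It fails at once if the other cap is taken off or knocked (distance of other_cap from where it was at the start of the episode above 0.014 m).
It fails at once if a bystander on the bench is pushed or knocked over (distance of any of board, solder, driver, cutter, flux, tape, parts_bin from where it was at the start of the episode above 0.03 m).
It also fails if it takes over 51 s, if anything falls off the work surface, if the arm or the gripper's body presses on something with over 40 N, if the wrist force passes 120 N, or if a joint passes its speed limit or range.

### The arm

A 7-joint arm with a two-finger parallel gripper is mounted at the origin on the work surface. World frame = base frame: x ahead of the robot, y to its left, z up, the work surface at z = 0. Lengths are in m, angles in rad, forces in N, time in s.
With the tool pointing down it reaches from about 0.425 to 0.975 m from the base axis. Payload 16.7 kg.
Tool frame: the origin (TCP) lies midway between the tips of the shut fingers; the grasp point (between the pads) lies 19 mm behind it; z points along the fingers, y is the line along which they close (so a half turn about z gives the same grasp; the last joint's range is limited). The gripper opens to 85 mm and grips with 20 to 120 N. Pads are 22 mm wide; open, the fingers measure 114 mm over their backs; the gripper's body (76 mm by 85 mm) begins 54 mm behind the grasp point. The pads swing forward as they close: fully open they stand 13 mm farther back than shut.
Start: joints at [1.157, 0.426, 0.074, 1.606, -0.034, 1.111, -0.067], TCP at [0.176, -0.652, 0.231] pointing down, gripper open.
Joint ranges: [-2.85, 2.85], [-0.5, 2.14], [-1.23, 1.37], [0.21, 2.46], [-1.02, 4.16], [0.16, 2.05], [-2.73, 2.73]. Speed limits (rad/s): [1.89, 1.89, 2.39, 2.39, 3.01, 3.01, 3.01].

### API

Orientations are given as [roll, pitch, yaw] about the fixed x, y, z axes, in that order (R = Rz(yaw) Ry(pitch) Rx(roll)).
In Python, from station import robot, camera, order gives the robot as it stands.
- The arm moves only by the shell command python3 -m handwheel 'ROWS' [OPENING]. ROWS is JSON, one flat list of numbers, 6 for each row, row after row: the shift along the tool's x, y, z as a fraction of full scale, then the turn, a rotation vector about the tool's x, y, z as a fraction of full scale. A call has 1 to 10 rows; each row shifts and turns the commanded pose from where the row before left it, along the tool's axes as they then stand; what a row does not reach is not made up. Full scale, the value 1, is 4 cm for a shift and 4 degrees for a turn. A row lasts 1/12 s, in which the tool goes at most 41.7 mm and 7.16 degrees, less where a joint would pass 70% of its speed; a pose out of reach is approached as far as the arm can. A call with a number of a shift or a turn outside -1 to 1 is refused whole. A call with a gripper value outside its range is refused whole. OPENING is the finger opening in mm, from 0 to 85.4, set as the call begins (- or left out, the last holds). The fingers move at their own pace and stop on an object; the grip force is fixed at half the most. Time passes only in rows, so rows that do not move let the fingers close. It gives the time, the measured TCP pose, the force, the opening and the grip force at its end, in the units of the state.
- robot.read_state(): the state, without advancing time (a new reading comes with each control period).
- camera(name): name is "side" or "top"; returns a dict with "frame" (384x512x3 uint8, blue, green, red), "intrinsics" (3x3 intrinsics, pixels), "T" (4x4, takes a point from camera to world coordinates). Camera axes: x right, y down, z forward; pixel columns grow to the right and rows downward; lengths in m; the calibration is good to about 2 mm. A picture is of the moment at which its call begins. There is no depth.
- order.job_done(): hands the job in; it is judged then, once.
The state is a dict: "t": time; "qpos": joint angles; "qvel": joint speeds; "effort": joint torques, N m; "tool_pos": TCP position; "tool_rot": TCP orientation; "force": force on the tool from outside, world axes, zero at the start; "moment": the same for the moment, N m; "finger_gap": finger opening in m; "finger_force": force on a finger pad.
Only numpy, scipy, OpenCV 4.12 (cv2) and the standard library are available. Lean on these libraries where they do the work, as an engineer would, in place of code of your own. Each camera call takes 0.05 s, during which the arm holds its last target. There are 200 camera calls.

## Working session

There is one attempt and no reset: what is moved stays moved. The work goes in short steps, Python scripts to look and compute and a shell command to move; the robot and the scene stay as the last step left them, time stands still between calls to the robot, and variables do not carry over. Pictures are saved under pics/ and viewed, at most 10 in all, crops included, and the job is handed in when it is done.

```bash
ls; mkdir -p pics
cat > h.py <<'E'
import numpy as np, cv2
from station import robot, camera, order
def snap(n,f):
    c=camera(n); cv2.imwrite(f,c["frame"]); np.savez(f[:-4]+'.npz',K=c["intrinsics"],T=c["T"]); return c
def ray(f,u,v):
    d=np.load(f[:-4]+'.npz'); r=d['T'][:3,:3]@np.linalg.inv(d['K'])@[u,v,1]; return d['T'][:3,3],r
def atz(f,u,v,z):
    o,r=ray(f,u,v); return o+r*(z-o[2])/r[2]
def proj(f,p):
    d=np.load(f[:-4]+'.npz'); q=np.linalg.inv(d['T'])@[*p,1]; q=d['K']@q[:3]; return q[:2]/q[2]
E
python3 - <<'E'
from h import *
a=snap("top","pics/top0.png");b=snap("side","pics/side0.png")
for f,c in(("top0",a),("side0",b)): print(f,c["T"].round(3).tolist(),c["intrinsics"].round(1).tolist())
s=robot.read_state(); print(s)
im=np.hstack([cv2.resize(a["frame"],(400,300)),cv2.resize(b["frame"],(400,300))])
E
```

```text
pics
top0 [[0.118, -0.971, 0.21, 0.397], [-0.993, -0.116, 0.022, -0.032], [0.003, -0.211, -0.978, 1.265], [0.0, 0.0, 0.0, 1.0]] [[487.8, 0.0, 252.6], [0.0, 487.8, 195.5], [0.0, 0.0, 1.0]]
side0 [[-0.917, -0.205, 0.341, 0.177], [-0.398, 0.482, -0.781, 0.96], [-0.004, -0.852, -0.524, 0.808], [0.0, 0.0, 0.0, 1.0]] [[471.9, 0.0, 258.2], [0.0, 471.9, 186.8], [0.0, 0.0, 1.0]]
{'t': 0.1, 'qpos': array([ 1.15745397,  0.4266872 ,  0.07386798,  1.60652406, -0.03407477,
        1.110803  , -0.06709937]), 'qvel': array([-0.00022721, -0.00068441,  0.00072627, -0.001133  ,  0.00115793,
        0.00117788,  0.00017147]), 'effort': array([ 9.68120905e-03, -9.51534820e+01,  3.77216399e+00, -4.64402783e+01,
        1.97293551e-02,  6.42401981e-03, -5.50160144e-05]), 'tool_pos': array([ 0.1758999, -0.6513057,  0.2306776]), 'tool_rot': array([-3.14043574e+00,  1.11467100e-04,  2.63809576e-01]), 'force': array([-0.57936077, -0.36970976, -0.38416362]), 'moment': array([-0.0026132 ,  0.02066162,  0.07704121]), 'finger_force': 0.0, 'finger_gap': 0.08538412259295734}
```

View pics/top0.png

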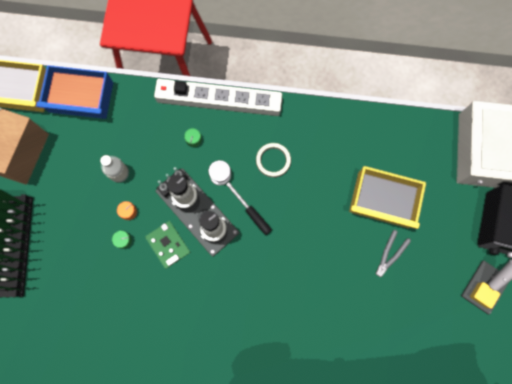

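View pics/side0.png

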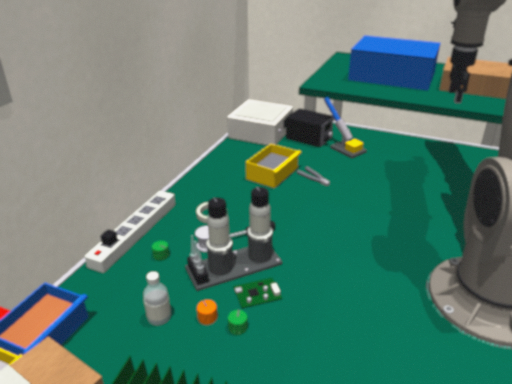

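Top view: the stand's cartridges have black caps at about (178,183), on the nozzle-rack side, and (209,221). In the side view they are at (217,207) and (260,195), with the nozzles at about (198,262). The green discs (193,136) and (121,239) and the orange one (126,210) are decoys. I'll confirm this in an enlarged crop.

Run:
```python
from h import *
a=cv2.imread("pics/top0.png")[155:260,145:250];b=cv2.imread("pics/side0.png")[180:285,180:285]
cv2.imwrite("pics/crop0.png",np.hstack([cv2.resize(x,(400,400),interpolation=cv2.INTER_CUBIC) for x in(a,b)])) # 3.81x
```

```text
(no output)
```

View pics/crop0.png

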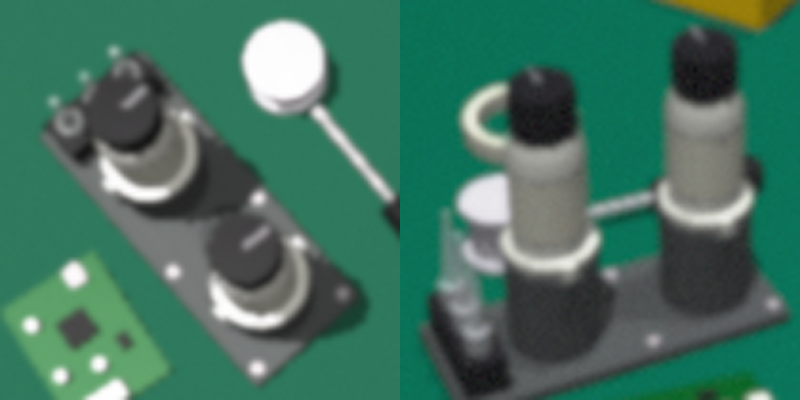

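The crop confirms it. The nozzle rack is at the upper-left end, and its cap's top centre is at about top (177.0,182.6) / side (217,201). The other cap is at about top (209.3,220) / side (260,190.5). Next I triangulate both.

Run:
```python
from h import *
T,S="pics/top0.png","pics/side0.png"
P=[]
for n,t,s in(("rack",(177,182.6),(217,201)),("far",(209.3,220),(260,190.5))):
    p=atz(T,*t,.208);q=atz(S,*s,.208);P.append((p+q)/2)
    o1,r1=ray(T,*t);o2,r2=ray(S,*s)
    A=np.c_[r1,-r2];k=np.linalg.lstsq(A,o2-o1,rcond=None)[0]
    print(n,p.round(4),q.round(4),((o1+r1*k[0]+o2+r2*k[1])/2).round(4),"miss",np.linalg.norm(o1+r1*k[0]-o2-r2*k[1]).round(4))
d=P[0]-P[1];print(np.hypot(*d[:2]),np.degrees(np.arctan2(d[1],d[0])))
r=atz(T,145+148/3.81,155+88/3.81,.208)-atz(T,145+122/3.81,155+106/3.81,.208);print("rib",np.degrees(np.arctan2(r[1],r[0])))
for n,u,v,z in(("solder",220,171,.046),("driver end",268,233,.01),("board",167,244,0),("flux",110,160,.125)):print(n,atz(T,u,v,z).round(3))
```

```text
rack [0.6331 0.1625 0.208 ] [0.6303 0.1609 0.208 ] [0.6315 0.1618 0.2087] miss 0.0031
far [0.5581 0.0796 0.208 ] [0.5568 0.0798 0.208 ] [0.5575 0.0795 0.2078] miss 0.0012
0.11067155782007962 47.83330023584274
rib -47.11075952633685
solder [0.713 0.087 0.046]
driver end [ 0.572 -0.055  0.01 ]
board [0.514 0.202 0.   ]
flux [0.688 0.348 0.125]
```

```bash
python3 -m handwheel '[0,0,-1,0,0,0, 0.93,-0.11,0,0,0,-0.8, 0.93,-0.11,0,0,0,-0.8, 0.92,-0.11,0,0,0,-0.8, 0.92,-0.11,0,0,0,-0.8, 0.91,-0.11,0,0,0,-0.8, 0.91,-0.11,0,0,0,-0.8, 0.9,-0.11,0,0,0,-0.8, 0.9,-0.11,0,0,0,-0.8, 0.89,-0.11,0,0,0,-0.8]' 0
```

```text
t: 0.93
tool_pos: [0.4463, -0.4639, 0.2709]
tool_rot: [-3.141, -0.0, 0.769]
force: [0.7, 0.3, -0.3]
finger_gap: -0.0
finger_force: 0.0
```

```bash
python3 -m handwheel '[0.89,-0.12,0,0,0,-0.8, 0.88,-0.12,0,0,0,-0.8, 0.88,-0.12,0,0,0,-0.8, 0.87,-0.12,0,0,0,-0.8, 0.86,-0.12,0,0,0,-0.8, 0.86,-0.12,0,0,0,-0.8, 0.85,-0.12,0,0,0,-0.8, 0.84,-0.12,0,0,0,-0.8, 0.84,-0.12,0,0,0,-0.8, 0.83,-0.12,0,0,0,-0.8]'
cat >> h.py <<'E'
def go(*p,yaw=None):
    s=robot.read_state(); from scipy.spatial.transform import Rotation as Ro
    R=Ro.from_euler('xyz',s['tool_rot']).as_matrix(); print("pos",s['tool_pos'].round(4),"yaw",np.degrees(s['tool_rot'][2]).round(1),"units",(R.T@(np.array(p)-s['tool_pos'])/.04).round(3),"q7",s['qpos'][6].round(3),"F",s['force'].round(1))
    if yaw is not None: print("turn units",-(yaw-np.degrees(s['tool_rot'][2]))/4)
E
python3 -c "
from h import *
go(.5575,.0797,.225)"
```

```text
t: 1.77
tool_pos: [0.5844, -0.1505, 0.271]
tool_rot: [-3.141, -0.0, 1.328]
force: [1.5, 0.2, -0.1]
finger_gap: -0.0003
finger_force: 0.0
pos [ 0.5844 -0.1505  0.271 ] yaw 76.1 units [ 5.423 -2.037  1.152] q7 -0.203 F [ 1.5  0.2 -0.1]
```

```bash
python3 -m handwheel '[0.77,-0.29,0,0,0,0, 0.77,-0.29,0,0,0,0, 0.77,-0.29,0,0,0,0, 0.77,-0.29,0,0,0,0, 0.77,-0.29,0,0,0,0, 0.77,-0.29,0,0,0,0, 0.8,-0.3,0,0,0,0, 0,0,0.6,0,0,0, 0,0,0.4,0,0,0, 0,0,0,0,0,0]'
python3 - <<'E'
from h import *
go(.5575,.0797,.208)
a=snap("top","pics/top1.png");b=snap("side","pics/side1.png")
a=a["frame"][155:260,145:250];b=b["frame"][160:265,180:285]
cv2.imwrite("pics/crop1.png",np.hstack([cv2.resize(x,(400,400),interpolation=cv2.INTER_CUBIC) for x in(a,b)])) # 3.81x
E
```

```text
t: 2.6
tool_pos: [0.5561, 0.078, 0.2283]
tool_rot: [-3.137, 0.002, 1.326]
force: [-0.8, -0.8, 0.0]
finger_gap: -0.0005
finger_force: 0.0
pos [0.5561 0.078  0.2283] yaw 76.0 units [0.05  0.025 0.508] q7 -0.638 F [-0.8 -0.8  0. ]
```

View pics/crop1.png

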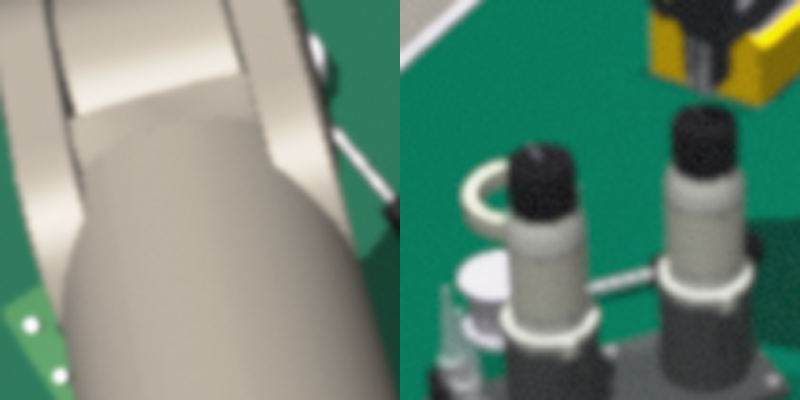

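In the side view the closed fingertips are at crop (697,85), directly above the far cap, whose top is at crop (704,112). The top view is hidden by the arm. Aligned, so I press down.

```bash
python3 -m handwheel '[0.05,0.025,0.3,0,0,0, 0,0,0.15,0,0,0, 0,0,0.05,0,0,0, 0,0,0.05,0,0,0, 0,0,0.03,0,0,0, 0,0,0.03,0,0,0, 0,0,0.03,0,0,0,0,0,0.03,0,0,0, 0,0,0,0,0,0]'; python3 -c "
from h import *
go(.5575,.0797,.202)"
```

```text
t: 3.45
tool_pos: [0.5595, 0.0796, 0.2051]
tool_rot: [3.141, -0.0, 1.325]
force: [-2.1, -0.6, 3.0]
finger_gap: -0.0002
finger_force: 1.3
pos [0.5595 0.0796 0.2051] yaw 75.9 units [-0.008 -0.048  0.076] q7 -0.657 F [-2.1 -0.6  3. ]
```

```bash
python3 -m handwheel '[0,0,0.05,0,0,0, 0,0,0.05,0,0,0, 0,0,0,0,0,0]'; python3 -m handwheel '[0,0,0.05,0,0,0, 0,0,0.05,0,0,0, 0,0,0,0,0,0]'
```

```text
t: 3.7
tool_pos: [0.5597, 0.0796, 0.202]
tool_rot: [3.14, 0.0, 1.325]
force: [-7.1, -1.8, 16.8]
finger_gap: -0.0001
finger_force: 8.3
t: 3.95
tool_pos: [0.5604, 0.0797, 0.2015]
tool_rot: [3.137, 0.0, 1.324]
force: [-26.6, -7.2, 68.8]
finger_gap: 0.0004
finger_force: 34.2
```

```bash
python3 -m handwheel '[0,0,-0.5,0,0,0, 0,0,-0.5,0,0,0, 0.6,0.3,0,0,0,0, 0.6,0.3,0,0,0,0, 0.6,0.3,0,0,0,0, 0.6,0.3,0,0,0,0, 0,0,0,0,0,0]'; python3 -c "
from h import *
go(.6317,.1617,.212)"
```

```text
t: 4.53
tool_pos: [0.631, 0.1654, 0.2364]
tool_rot: [-3.142, -0.003, 1.328]
force: [-0.3, -0.7, -0.6]
finger_gap: -0.0
finger_force: 0.0
pos [0.631  0.1654 0.2364] yaw 76.1 units [-0.088  0.04   0.611] q7 -0.776 F [-0.3 -0.7 -0.6]
```

```bash
python3 -m handwheel '[-0.09,0.04,0.4,0,0,0, 0,0,0.2,0,0,0, 0,0,0.1,0,0,0, 0,0,0.05,0,0,0, 0,0,0.05,0,0,0, 0,0,0.05,0,0,0, 0,0,0.05,0,0,0, 0,0,0.05,0,0,0, 0,0,0.05,0,0,0, 0,0,0,0,0,0]'; python3 -m handwheel '[0,0,0,0,0,0, 0,0,0,0,0,0]'
```

```text
t: 5.37
tool_pos: [0.6303, 0.1568, 0.2017]
tool_rot: [3.138, 0.0, 1.324]
force: [-22.6, -10.2, 55.2]
finger_gap: -0.0003
finger_force: 27.4
t: 5.53
tool_pos: [0.6303, 0.1567, 0.2017]
tool_rot: [3.138, 0.0, 1.324]
force: [-22.2, -10.5, 54.8]
finger_gap: 0.0001
finger_force: 27.2
```

```bash
python3 -m handwheel '[0,0,-0.6,0,0,0, 0,0,-0.8,0,0,0, 0,0,-0.4,0,0,0, 0,0,0,0,0,0, 0,0,0,0,0,0,0,0,0,0,0,0, 0,0,0,0,0,0]' 85
python3 - <<'E'
from h import *
go(.6317,.1617,.168)
a=snap("side","pics/side2.png")["frame"][120:270,150:350]
cv2.imwrite("pics/crop2.png",cv2.resize(a,(800,600),interpolation=cv2.INTER_CUBIC)) # 4x
for p in((.6317,.1617,.202),(.5575,.0797,.202)): print((proj("pics/side2.png",p)-[150,120])*4)
E
```

```text
t: 6.12
tool_pos: [0.6294, 0.1568, 0.2676]
tool_rot: [-3.14, 0.001, 1.325]
force: [-0.6, -0.2, -0.3]
finger_gap: 0.083
finger_force: 0.0
pos [0.6294 0.1568 0.2676] yaw 75.9 units [0.134 0.028 2.49 ] q7 -0.755 F [-0.6 -0.2 -0.3]
[265.73790117 332.8075485 ]
[438.9692551  290.15146348]
```

View pics/crop2.png

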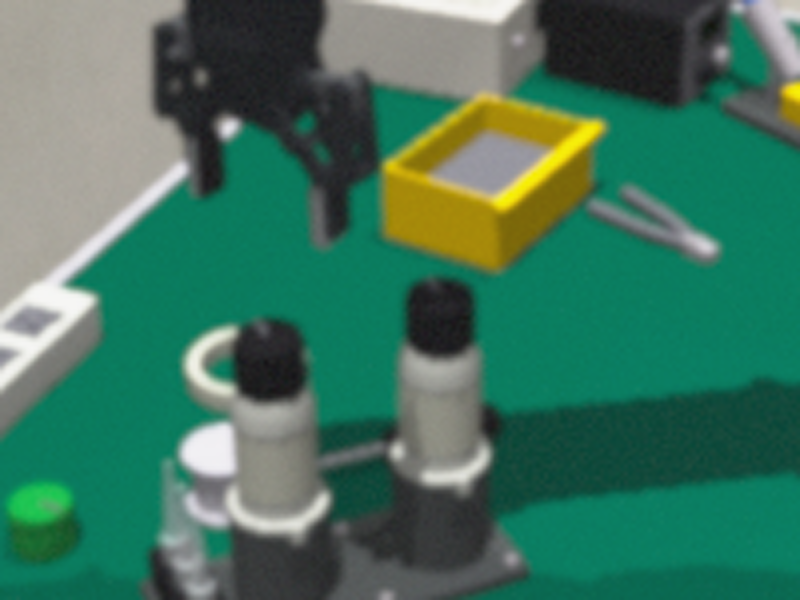

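The side view shows the open fingers straddling above the rack cap. The cap top at crop (270,333) matches the predicted (266,333), and both rings sit on their rims. I descend, turning +28° on the way to centre joint 7.

```bash
python3 -m handwheel '[0.13,0.03,0,0,0,-1, 0,0,0.4,0,0,-1, 0,0,0.4,0,0,-1, 0,0,0.4,0,0,-1, 0,0,0.4,0,0,-1, 0,0,0.3,0,0,-1, 0,0,0.3,0,0,-1, 0,0,0.2,0,0,0, 0,0,0,0,0,0]'; python3 -c "
from h import *
go(.6317,.1617,.168)"
```

```text
t: 6.92
tool_pos: [0.6314, 0.1614, 0.1702]
tool_rot: [-3.138, -0.0, 1.811]
force: [-0.1, -0.1, 0.2]
finger_gap: 0.0851
finger_force: 0.0
pos [0.6314 0.1614 0.1702] yaw 103.8 units [0.004 0.01  0.056] q7 -0.36 F [-0.1 -0.1  0.2]
```

```bash
python3 -m handwheel '[0,0,0.05,0,0,0, 0,0,0,0,0,0, 0,0,0,0,0,0, 0,0,0,0,0,0, 0,0,0,0,0,0, 0,0,0,0,0,0, 0,0,0,0,0,0, 0,0,0,0,0,0]' 30; python3 -c "
from h import *
go(.6317,.1617,.168); print(robot.read_state()['moment'])"
```

```text
t: 7.58
tool_pos: [0.6325, 0.1621, 0.1716]
tool_rot: [3.141, 0.0, 1.813]
force: [-2.6, -0.7, 6.2]
finger_gap: 0.0409
finger_force: 60.4
pos [0.6325 0.1621 0.1716] yaw 103.9 units [-0.004 -0.023  0.09 ] q7 -0.359 F [-2.6 -0.7  6.2]
[-0.18179    0.5926006  0.0643017]
```

```bash
python3 -m handwheel '[0,0,0,0,0,-0.5, 0,0,0,0,0,-0.5, 0,0,0,0,0,-0.5, 0,0,0,0,0,-0.5, 0,0,0,0,0,-0.5, 0,0,0,0,0,-0.5,  0,0,0,0,0,-0.5, 0,0,0,0,0,0]'; python3 -c "
from h import *
go(.6317,.1617,.168); print(robot.read_state()['moment'])"
```

```text
t: 8.25
tool_pos: [0.6325, 0.1615, 0.1716]
tool_rot: [3.141, 0.0, 2.058]
force: [-3.9, -1.9, 8.2]
finger_gap: 0.0409
finger_force: 60.2
pos [0.6325 0.1615 0.1716] yaw 117.9 units [ 0.013 -0.016  0.09 ] q7 -0.138 F [-3.9 -1.9  8.2]
[-0.50757787  0.95718051 -1.06667717]
```

```bash
python3 -m handwheel '[0,0,0,0,0,-0.5, 0,0,0,0,0,-0.5, 0,0,0,0,0,0]'; python3 -c "
from h import *
print(robot.read_state()['moment'])"; python3 -m handwheel '[0,0,0,0,0,0.5, 0,0,0,0,0,0.5, 0,0,0,0,0,0.5, 0,0,0,0,0,0.5, 0,0,0,0,0,0.5, 0,0,0,0,0,0]'; python3 -c "
from h import *
go(.6317,.1617,.168); print(robot.read_state()['moment'])"
```

```text
t: 8.5
tool_pos: [0.6322, 0.1621, 0.1716]
tool_rot: [3.141, -0.0, 2.128]
force: [-6.0, 0.2, 6.8]
finger_gap: 0.0408
finger_force: 60.9
[ 0.11797314  1.25754761 -1.17238685]
t: 9.0
tool_pos: [0.6325, 0.1621, 0.1716]
tool_rot: [3.141, 0.0, 1.95]
force: [-3.2, -0.9, 5.5]
finger_gap: 0.0408
finger_force: 60.7
pos [0.6325 0.1621 0.1716] yaw 111.7 units [-0.001 -0.021  0.09 ] q7 -0.236 F [-3.2 -0.9  5.5]
[-0.11079227  0.75680778 -0.01180464]
```

CCW hits a stop: the moment saturates at about −1.1 N·m. I try CW, which is tool +z.

```bash
python3 -m handwheel '[0,0,0,0,0,0.7, 0,0,0,0,0,0.7, 0,0,0,0,0,0.7, 0,0,0,0,0,0.7, 0,0,0,0,0,0.7, 0,0,0,0,0,0.7,0,0,0,0,0,0.7, 0,0,0,0,0,0.7, 0,0,0,0,0,0]'; python3 -c "
from h import *
go(.6317,.1617,.168); print(robot.read_state()['moment'])"
```

```text
t: 9.75
tool_pos: [0.6325, 0.1622, 0.1716]
tool_rot: [3.141, -0.0, 1.559]
force: [-3.5, -0.5, 5.0]
finger_gap: 0.0406
finger_force: 60.6
pos [0.6325 0.1622 0.1716] yaw 89.3 units [-0.012 -0.02   0.09 ] q7 -0.589 F [-3.5 -0.5  5. ]
[ 0.03405916  0.54128433 -0.0733465 ]
```

CW turns freely, with no resisting moment. Counting from the stop, the cap's start corresponds to yaw of about 112°, so I aim for yaw of about 26°.

```bash
python3 -m handwheel '[0,0,0,0,0,0.8, 0,0,0,0,0,0.8, 0,0,0,0,0,0.8, 0,0,0,0,0,0.8, 0,0,0,0,0,0.8, 0,0,0,0,0,0.8,0,0,0,0,0,0.8, 0,0,0,0,0,0.8, 0,0,0,0,0,0.8, 0,0,0,0,0,0.8]'; python3 -m handwheel '[0,0,0,0,0,0.8, 0,0,0,0,0,0.8, 0,0,0,0,0,0.8, 0,0,0,0,0,0.8, 0,0,0,0,0,0.8, 0,0,0,0,0,0.8,0,0,0,0,0,0.8, 0,0,0,0,0,0.8, 0,0,0,0,0,0.8, 0,0,0,0,0,0.4]';  python3 -m handwheel '[0,0,0,0,0,0, 0,0,0,0,0,0]'; python3 -c "
from h import *
go(.6317,.1617,.168); print(robot.read_state()['moment'])"
```

```text
t: 10.58
tool_pos: [0.6325, 0.1621, 0.1716]
tool_rot: [3.141, -0.001, 1.001]
force: [-3.3, -0.8, 6.2]
finger_gap: 0.0412
finger_force: 60.7
t: 11.42
tool_pos: [0.6325, 0.1622, 0.1716]
tool_rot: [3.141, -0.001, 0.47]
force: [-2.9, -0.8, 6.8]
finger_gap: 0.0408
finger_force: 60.7
t: 11.58
tool_pos: [0.6325, 0.1622, 0.1716]
tool_rot: [3.141, -0.001, 0.473]
force: [-3.0, -1.6, 6.3]
finger_gap: 0.0406
finger_force: 60.7
pos [0.6325 0.1622 0.1716] yaw 27.1 units [-0.025  0.002  0.09 ] q7 -1.571 F [-3.  -1.6  6.3]
[-0.1253209   0.50991977 -0.10059987]
```

```bash
python3 -m handwheel '[0,0,-0.05,0,0,0, 0,0,-0.03,0,0,0, 0,0,-0.03,0,0,0, 0,0,-0.03,0,0,0, 0,0,0,0,0,0]';  python3 -m handwheel '[0,0,-0.03,0,0,0, 0,0,-0.03,0,0,0, 0,0,0,0,0,0]'
```

```text
t: 12.0
tool_pos: [0.6325, 0.162, 0.1765]
tool_rot: [3.142, -0.0, 0.473]
force: [-0.4, 0.7, 0.4]
finger_gap: 0.0412
finger_force: 60.5
t: 12.25
tool_pos: [0.6325, 0.1619, 0.1788]
tool_rot: [-3.142, -0.0, 0.473]
force: [-0.2, -0.6, 1.7]
finger_gap: 0.0411
finger_force: 60.5
```

It lifts 7 mm with no pull, so the cap is free. I raise it.

```bash
python3 -m handwheel '[0,0,-0.15,0,0,0, 0,0,-0.2,0,0,0, 0,0,-0.2,0,0,0, 0,0,-0.2,0,0,0, 0,0,-0.2,0,0,0, 0,0,-0.25,0,0,0, 0,0,-0.25,0,0,0, 0,0,-0.25,0,0,0, 0,0,-0.2,0,0,0, 0,0,-0.1,0,0,0]';  python3 -m handwheel '[0,0,0,0,0,0, 0,0,0,0,0,0, 0,0,0,0,0,0, 0,0,0,0,0,0]'
python3 - <<'E'
from h import *
a=snap("side","pics/side3.png")["frame"][120:270,150:350]
cv2.imwrite("pics/crop3.png",cv2.resize(a,(800,600),interpolation=cv2.INTER_CUBIC)) # 4x
E
```

```text
t: 13.08
tool_pos: [0.6327, 0.1621, 0.2602]
tool_rot: [3.141, -0.001, 0.473]
force: [-0.3, -0.6, 0.3]
finger_gap: 0.0409
finger_force: 60.5
t: 13.42
tool_pos: [0.6321, 0.1618, 0.2579]
tool_rot: [-3.141, 0.001, 0.473]
force: [0.5, 0.4, 0.2]
finger_gap: 0.0412
finger_force: 60.5
```

View pics/crop3.png

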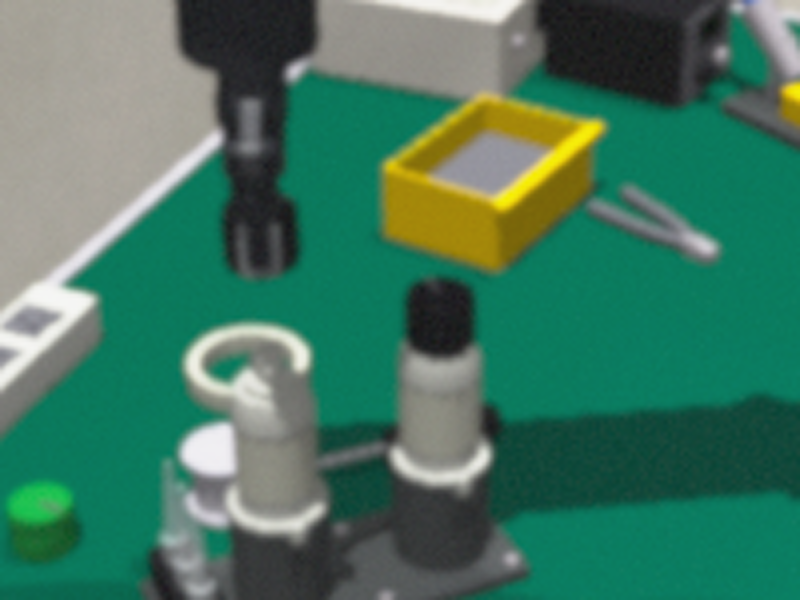

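The picture shows the cap upright in the gripper at crop (260,240), about 86 mm above its seat. The bare neck is at (265,380), the ring is still on the rim at (278,510), and the far cap is unmoved at (440,315). Handing in.

```bash
python3 -c "
from h import *
print(order.job_done())"
```

```text
the job is handed in; nothing more can be done
None
```

I pressed both cartridges home, then unscrewed the rack-side cap clockwise (left-hand thread) and handed the job in with the cap held upright about 86 mm above its seat; the other cap is still on and nothing else appears disturbed, but the hand-in returned no verdict.

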